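# Clear the front filter cell and rack the rear slide frame

## Robot

A 6-joint arm with a two-finger parallel gripper is mounted at the origin on a cart in front of the work surface, level with it; the furniture and walls round the work are solid. World frame = base frame: x ahead of the robot, y to its left, z up, the work surface at z = 0. Lengths are in m, angles in degrees, forces in N, time in s.
With the tool pointing down it reaches from about 0.4 to 0.825 m from the base axis. Payload 7 kg.
Tool frame: the origin (TCP) lies between the finger pads, 19 mm behind the fingertips; this is the grasp point; z points along the fingers, y is the line along which they close (so a half turn about z gives the same grasp; the last joint's range is limited). The gripper opens to 88 mm and grips with 3 to 60 N. Pads are 19 mm wide; open, the fingers measure 130 mm over their backs; the gripper's body (78 mm by 193 mm) begins 47 mm behind the grasp point.
Start: joints at [-54.998, 20.546, 0.682, 0, -70.136, -16.507], TCP at [0.214, -0.64, 0.245] pointing down, gripper open.
Joint ranges: [-176.03, 176.03], [-82.01, 121.73], [-58.28, 71.71], [-173.87, 95.51], [-174.79, -0.11], [-173.66, 173.66]. Speed limits (degrees/s): [136.94, 136.94, 172.46, 180, 180, 180].

## Interface

Orientations are given as [roll, pitch, yaw] about the fixed x, y, z axes, in that order (R = Rz(yaw) Ry(pitch) Rx(roll)).
In Python, from plant import r gives the robot as it stands. The module is installed in compiled form; this text tells all that it offers.
- The arm moves only by the tool jog_arm, never from a script. Its argument "deltas" is a list that holds one entry, the list of rows, each a list of 5 numbers: the opening, from -1 (shut) to 1 (fully open), then the shift along the world's x, y, z in cm, then the turn about the world's z in rad. In form: [[[claw, dx, dy, dz, turn], ...]]. A call has 1 to 8 rows; each row shifts and turns the commanded pose from where the row before left it; what a row does not reach is not made up. A row lasts 1/8 s, in which the tool goes at most 62.5 mm and 10.7 degrees, less where a joint would pass 70% of its speed; a pose out of reach is approached as far as the arm can. A call with a gripper value outside its range is refused whole. The fingers move at their own pace and stop on an object; "force" is the grip in N (left out, the last holds). Time passes only in rows, so rows that do not move let the fingers close. It gives the time, the measured TCP pose, the force, the opening and the grip force at its end, in the units of the state.
- r.get_state(): the state, without advancing time (a new reading comes with each control period).
- r.capture(name): name is "side" or "top" or "wrist"; returns the picture (480x640x3 uint8, blue, green, red); there is no depth.
- r.camera_info(name): a dict with "fx", "fy", "cx", "cy" (pixels), "view" (4x4, takes a point from world to camera coordinates). Camera axes: x right, y up, looking along -z (the intrinsics and any distortion apply to the point x, -y, -z); pixel columns grow to the right and rows downward; lengths in m; the calibration is good to about 2 mm. A picture is of the moment at which its call begins: read the wrist's pose just before it. camera_info takes no time and is no camera call; for the wrist camera it gives the pose at the moment of the call.
- r.close_job(): hands the job in; it is judged then, once.
The state is a dict: "time_s": time; "joints": joint angles; "qd": joint speeds; "joint_torque": joint torques, N m; "tcp_pos": TCP position; "eef_rot": TCP orientation; "contact_force": force on the tool from outside, world axes, zero at the start; "moment": the same for the moment, N m; "gripper_width": finger opening in m; "gripper_force": force on a finger pad.
Only numpy, scipy, OpenCV 4.12 (cv2) and the standard library are available. Lean on these libraries where they do the work, as an engineer would, in place of code of your own. Each camera call takes 0.05 s, during which the arm holds its last target. There are 200 camera calls.

## Task

The rectangular slide frame hangs at the back of the crowded hook, behind the round filter cell. Move the round cell to the spare hook and slide it along the bar until you feel it bear on the stop collar, giving it a gentle push of 5 to 10 N there; then take the slide frame off its hook and slide it down into the slot holder, grip tab up, pressing it home onto the floor of the slot with the same gentle push. Never let the cell bear on the collar, or the frame on the slot floor, harder than 25 N, do not ram them into the hooks or the holder, and leave the bystanders where they are.

Things in the scene. Friction and masses are not known exactly. Their poses are not given: they have to be found in the camera images.
- front_carrier: Front round filter cell, nearest the robot on the crowded hook; 72 to 126 g. Aluminium hub 24 (x) x 26 (y), from 26 below to 6 above the origin, pierced along x by an eye 14 wide (y), 20 high; grey tab on top; below it a round black-faced cell 54 across, 8 thick, centre 50 below. Origin: middle of the eye's flat roof, which rests on the bar's top. x along the bar towards the post, y across, z up.
- front_grip (a point): Where to pinch the front cell: on its grip tab, 30 above the cell's origin, same axes. The tab is 24 (x) x 20 (y) and spans 6 to 40 above the origin (both carriers alike). Pinch it from above across y, TCP at this point: fingertips then clear the hub and pass beside the collars' tongues, and pads 22 wide clear the other tab. The grip centres it in y.
- rear_carrier: Rear item on the crowded hook, nearest the post: same hub, eye, tab, origin and axes as the front cell, but below the hub hangs a rectangular aluminium slide frame 46 wide (y), 6 thick (x), lower edge 100 below the origin; 88 to 154 g.
- full_hook: Crowded hook: post on a dark base plate fixed to the worktop, carrying one level flat steel bar 10 wide, 10 high, pointing to the stand's -x (towards the robot). Origin on the worktop under the bar's root; x=0 is the post's front face, post 30 wide, 154 high; bar's top face 150 above the origin, centred on y=0. Fixed collar like spare_stop, face at x=-10. The two hubs hang in a row, 5 to 21 apart.
- spare_hook: The empty spare hook, the same make, sizes and axes as the crowded hook, except that its stop collar is clamped elsewhere on the bar (see spare_stop). An eye has 2 mm of play to each side on a bar.
- spare_nose (a point): Tip of the spare hook's bar, at the height of the bar's top, x=-114 on the stand, same axes. From x=-99 to -114 the bar turns up into a nose that rises 5.7 above the bar's top (same on the crowded hook). A carrier passes the nose only while its origin (eye roof) is 6 to 9.5 above the bar's top; aim for 7.8. Behind the nose lower it onto the bar.
- spare_stop: Stop collar on the spare bar: block 8 thick, 26 wide, from 18 below to 6 above the bar's top, with a tongue 14 wide up to 36 above. Origin: its front face at the bar's top; axes as the stand. Clamped 10 to 30 in front of the post; does not move. Hub and tab bear on it with their origin 12 in front of this face. Rigid: measured poses are too coarse; feel for it, 10 mm/s or less.
- holder: Slot holder fixed to the worktop: dark base 90 x 84 with an upright aluminium slot, 10 wide (x), 53 long (y), for the slide frame's lower end (frame x along holder x, either way round). Origin on the worktop under the slot's centre. Slot walls reach 45 above the worktop, flared lips 56. Floor 12 above the worktop, so the frame's origin ends 112 above the holder's.
- holder_floor: Floor of the slot; origin at the centre of its top face, axes as the holder. Rigid: press on it by feel. A sprung roller (centre 33 above the worktop) on the slot's +x side leans on the frame with about 2 to 3 N, so going down already takes up to about 5 N before the floor is met, and the frame does not drop home by itself.
- objective_case: Bystander: black round objective case, 48 x 48 x 58, origin at its underside.
- petri_dish: Bystander: clear petri dish, 60 across, 15 high, origin at its underside.
- loupe: Bystander: black round loupe, 37 x 37 x 33, origin at its underside.
- dropper_bottle: Bystander: brown dropper bottle, 31 across, 100 high, origin at its underside.
Mind the look-alikes: they are no part of the job. What is shaped like the rear_carrier but orange or purple is not meant.

How it is judged (in metres and radians):
On the way, in this order (a step that is already met when the one before it is completed fails the run):
1. front cell on the spare hook, pushed against the stop collar with more than 3 N (y of front_carrier in the frame of spare_hook between -0.006 and 0.006 m and z of front_carrier in the frame of spare_hook between 0.147 and 0.1625 m and x of front_carrier in the frame of spare_hook between -0.097 and -0.015 m and contact force between front_carrier and spare_stop above 3 N), for 0.1 s.
2. slide frame pressed on the slot's floor with more than 3 N (z of rear_carrier in the frame of holder below 0.1145 m and horizontal distance between rear_carrier and holder below 0.006 m and angle between rear_carrier's own z axis and vertical below 0.1 rad and angle between the x axis of rear_carrier and the x axis of holder, either way round below 0.15 rad and contact force between rear_carrier and holder_floor above 3 N), for 0.1 s.
At the end, for the whole second after the job is handed in: The round cell hangs at rest on the spare bar (eye roof within 2.5 mm of its top, upright within 0.1 rad), its hub within 2.5 mm of the stop collar; the slide frame stands at rest in the slot within 2.5 mm of its floor, 6 mm of its centre, upright within 0.1 rad and square within 0.15 rad (y of front_carrier in the frame of spare_hook between -0.006 and 0.006 m and z of front_carrier in the frame of spare_hook between 0.147 and 0.1625 m and x of front_carrier in the frame of spare_hook between -0.097 and -0.015 m and z of front_carrier in the frame of spare_hook below 0.1525 m and angle between each of front_carrier, rear_carrier's own z axis and vertical below 0.1 rad and linear speed of each of front_carrier, rear_carrier below 0.02 m/s and x of front_carrier in the frame of spare_stop above -0.0145 m and z of rear_carrier in the frame of holder below 0.1145 m and horizontal distance between rear_carrier and holder below 0.006 m and angle between the x axis of rear_carrier and the x axis of holder, either way round below 0.15 rad); the robot touches nothing.
It fails at once if the cell bears on the stop collar, or the frame on the slot floor, harder than 25 N (contact force between front_carrier and spare_stop above 25 N or contact force between rear_carrier and holder_floor above 25 N).
It fails at once if a carrier is rammed into a hook or the holder with more than 80 N (contact force between any of front_carrier, rear_carrier and full_hook above 80 N or contact force between any of front_carrier, rear_carrier and spare_hook above 80 N or contact force between any of front_carrier, rear_carrier and holder above 80 N).
It fails at once if a carrier is dropped to the worktop (height (world z) of any of front_carrier, rear_carrier below 0.095 m).
It fails at once if a bystander (case, dish, loupe, bottle) is moved more than 15 mm (distance of any of objective_case, petri_dish, loupe, dropper_bottle from where it was at the start of the episode above 0.015 m).
It also fails if it takes over 72 s, if anything falls off the work surface, if the arm or the gripper's body presses on something with over 40 N, if the wrist force passes 120 N, or if a joint passes its speed limit or range.

## Working session

There is one attempt and no reset: what is moved stays moved. The work goes in short steps, Python scripts to look and compute and a tool call to move; the robot and the scene stay as the last step left them, time stands still between calls to the robot, and variables do not carry over. Pictures are saved under pics/ and viewed, at most 10 in all, crops included, and the job is handed in when it is done.

Besides the shell and the picture viewer there is one more tool, called after ">>>" as name(argument=value, ...), one argument or row to a line, values as JSON. jog_arm: Moves the arm, as the interface text tells. Its arguments: {"type":"object","properties":{"deltas":{"type":"array"},"force":{"type":"number"}},"required":["deltas"]}

```bash
mkdir -p pics
python3 - <<'E'
from plant import r
import cv2,numpy as np
for n in ("side","top"):
    cv2.imwrite(f"pics/{n}0.png",r.capture(n))
    i=r.camera_info(n); print(n,{k:(np.round(v,4).tolist()) for k,v in i.items()})
s=r.get_state();print(s)
E
```

```text
side {'fx': 528.3086, 'fy': 528.3086, 'cx': 319.6178, 'cy': 240.8053, 'view': [[0.9991, -0.042, 0.0022, -0.5607], [0.0246, 0.6269, 0.7787, 0.0388], [-0.034, -0.778, 0.6273, -1.4507], [0.0, 0.0, 0.0, 1.0]]}
top {'fx': 472.1011, 'fy': 472.1011, 'cx': 322.4728, 'cy': 239.9232, 'view': [[0.0303, -0.9994, 0.0189, -0.2511], [0.9876, 0.0328, 0.1533, -0.564], [-0.1538, 0.014, 0.988, -1.4569], [0.0, 0.0, 0.0, 1.0]]}
{'time_s': 0.1, 'joints': array([-5.49965586e+01,  2.05852528e+01,  6.39465853e-01, -1.48760675e-02,
       -7.01353335e+01, -1.65065587e+01]), 'qd': array([ 0.01062682, -0.03950493,  0.08613488,  0.08002464, -0.07212123,
        0.096268  ]), 'joint_torque': array([-5.79594744e-04, -5.84161949e+01,  2.93751544e+01,  7.01551616e+00,
        1.02000881e-02, -6.11852806e-05]), 'tcp_pos': array([ 0.21397969, -0.63976709,  0.24455217]), 'eef_rot': array([ 1.79918249e+02, -9.64108899e-03, -1.61508175e+02]), 'contact_force': array([-0.07527287, -0.08728792,  0.35723291]), 'moment': array([0.01086023, 0.02783626, 0.04490512]), 'gripper_force': 0.0, 'gripper_width': 0.08760829619062321}
```

View pics/side0.png

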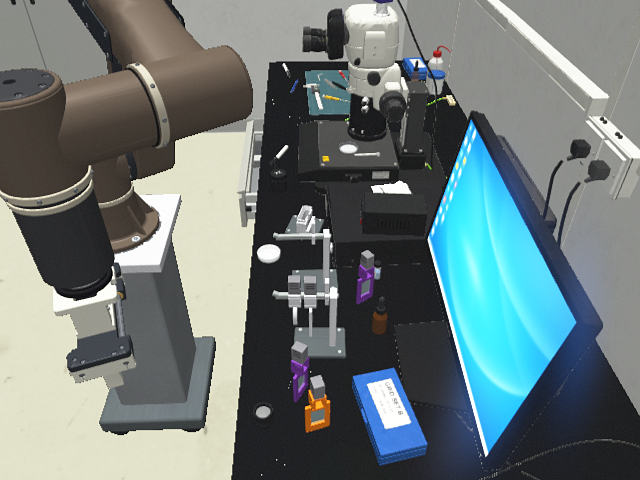

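View pics/top0.png

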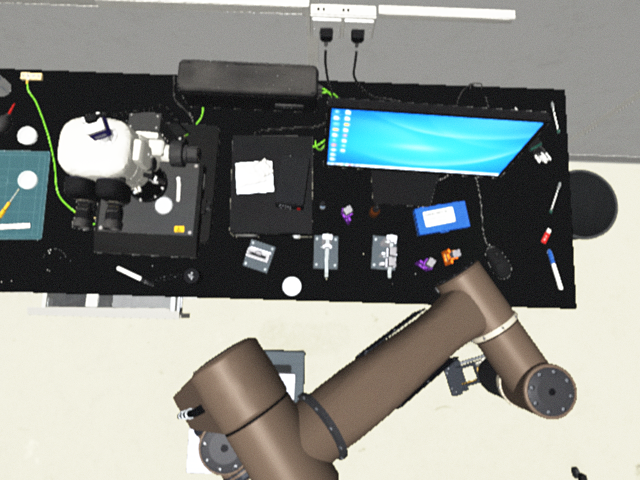

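The side view shows the crowded hook with two carriers at about (300,290), the empty spare hook at (300,237) and the holder at (303,220). The grey frame could be confused with the purple look-alikes at (365,278) and (300,370) and the orange one at (317,405). I choose the grey pair on the hook. In the top view the crowded hook is at (384,250), the spare at (325,252) and the holder at (258,255). Next are close crops.

Run:
```python
import cv2
a=cv2.imread("pics/top0.png")[225:295,235:415]; b=cv2.imread("pics/side0.png")[195:365,255:395]
cv2.imwrite("pics/topc.png",cv2.resize(a,None,fx=4.4,fy=4.4,interpolation=cv2.INTER_CUBIC))
cv2.imwrite("pics/sidec.png",cv2.resize(b,None,fx=3.5,fy=3.5,interpolation=cv2.INTER_CUBIC))
```

```text
(no output)
```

View pics/topc.png

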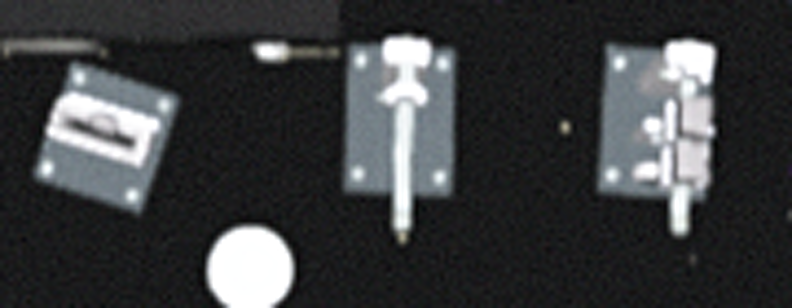

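View pics/sidec.png

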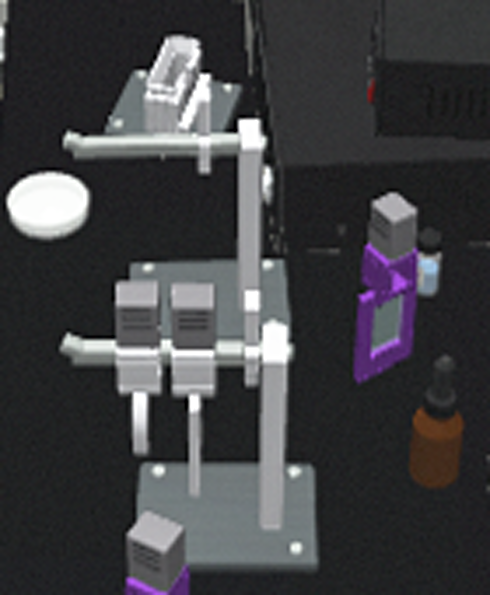

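The crops confirm the choice. In the side crop both hanging items on the crowded hook are grey: the round cell is in front (left) and the frame is behind it. The top crop gives the bar tips, the tab tops and the holder corners. I'll turn these into positions.

```bash
cat > h.py <<'E'
import numpy as np
def plane(info,uv,z):
    V=np.array(info["view"]);R,t=V[:3,:3],V[:3,3]
    d=R.T@np.array([(uv[0]-info["cx"])/info["fx"],-(uv[1]-info["cy"])/info["fy"],-1.0]);c=-R.T@t
    return (c+d*(z-c[2])/d[2]).round(4)
def proj(info,p):
    q=np.array(info["view"])@np.append(p,1.);return np.round([info["cx"]+info["fx"]*q[0]/-q[2],info["cy"]-info["fy"]*q[1]/-q[2]],1)
E
python3 - <<'E'
from plant import r
from h import *
T=r.camera_info("top");S=r.camera_info("side")
for n,u,v,z in [("full tip",680,235,.155),("full post top",693,60,.154),("front tab",695,160,.19),("rear tab",698,115,.19),("spare tip",402,238,.155),("spare bar near collar",404,105,.15),("spare post top",407,50,.154),("spare collar tongue",404,90,.186),
 ("h1",72,65,.01),("h2",178,95,.01),("h3",140,213,.01),("h4",36,178,.01),("slot",106,128,.056),("slotL",62,115,.056),("slotR",150,142,.056),
 ("sp base tl",347,45,.01),("sp base tr",455,47,.01),("sp base br",453,195,.01),("sp base bl",344,192,.01),("fu base tl",607,43,.01),("fu base bl",598,193,.01)]:
    print(n,plane(T,(235+u/4.4,225+v/4.4),z))
for n,u,v,z in [("S full tip",68,346,.153),("S front tab top",137,286,.19),("S rear tab top",193,288,.19),("S spare tip",68,141,.153),("S spare tongue top",204,77,.186),("S full tongue top",251,294,.186),("S spare post top",249,126,.154),("S slot lip", 175,48,.056)]:
    print(n,plane(S,(255+u/3.5,195+v/3.5),z))
E
```

```text
full tip [ 0.4475 -0.4308  0.155 ]
full post top [ 0.5656 -0.4387  0.154 ]
front tab [ 0.4939 -0.4346  0.19  ]
rear tab [ 0.5235 -0.4363  0.19  ]
spare tip [ 0.4397 -0.2463  0.155 ]
spare bar near collar [ 0.5292 -0.2452  0.15  ]
spare post top [ 0.566  -0.2461  0.154 ]
spare collar tongue [ 0.5342 -0.2441  0.186 ]
h1 [ 0.5701 -0.0025  0.01  ]
h2 [ 0.5503 -0.0816  0.01  ]
h3 [ 0.4624 -0.0579  0.01  ]
h4 [0.4856 0.0193 0.01  ]
slot [ 0.5185 -0.0354  0.056 ]
slotL [ 0.5268 -0.0036  0.056 ]
slotR [ 0.5095 -0.0672  0.056 ]
sp base tl [ 0.5918 -0.205   0.01  ]
sp base tr [ 0.593  -0.2852  0.01  ]
sp base br [ 0.4829 -0.2865  0.01  ]
sp base bl [ 0.4825 -0.2064  0.01  ]
fu base tl [ 0.5998 -0.3982  0.01  ]
fu base bl [ 0.4878 -0.3931  0.01  ]
S full tip [ 0.4542 -0.435   0.153 ]
S front tab top [ 0.4938 -0.4274  0.19  ]
S rear tab top [ 0.5245 -0.4303  0.19  ]
S spare tip [ 0.4497 -0.25    0.153 ]
S spare tongue top [ 0.537  -0.2296  0.186 ]
S full tongue top [ 0.5563 -0.432   0.186 ]
S spare post top [ 0.5654 -0.2402  0.154 ]
S slot lip [ 0.5211 -0.014   0.056 ]
```

>>> jog_arm(
  deltas=[
    [[1, 2.5, 3.0, 2.0, -0.05], [1, 2.5, 3.0, 2.0, -0.05], [1, 2.5, 3.0, 2.0, -0.05], [1, 2.5, 3.0, 2.0, -0.05], [1, 2.5, 3.0, 2.0, -0.05], [1, 2.5, 3.0, 2.0, -0.05], [1, 2.5, 3.0, 1.0, -0.05], [1, 2.5, 3.0, 0, -0.03]],
  ],
  force=12,
)

```text
time_s: 1.1
tcp_pos: [0.415, -0.3991, 0.3762]
eef_rot: [-180.0, 0.1, 176.7]
contact_force: [0.9, -1.0, -0.6]
gripper_width: 0.0879
gripper_force: 0.0
```

Run:
```python
from plant import r
from h import *
import cv2
s=r.get_state();W=r.camera_info("wrist");a=r.capture("wrist");cv2.imwrite("pics/w1.png",a)
import pickle;pickle.dump(W,open("w1.pkl","wb"))
print(s["time_s"],s["tcp_pos"],s["eef_rot"],s["joints"]);print({k:np.round(v,4).tolist() for k,v in W.items()})
for p in [(.45,-.432,.155),(.494,-.434,.19),(.445,-.247,.155),(.535,-.245,.186),(.5185,-.0354,.056)]: print(p,proj(W,p))
```

```text
1.1 [ 0.41496115 -0.39914284  0.37615023] [-1.79972579e+02  6.74704986e-02  1.76650051e+02] [-2.44276839e+01  7.89468407e+00  5.44281187e-01  1.33294905e-03
 -8.25767793e+01 -6.89224529e+01]
{'fx': 355.0249, 'fy': 355.0249, 'cx': 319.5371, 'cy': 242.7015, 'view': [[0.0576, 0.9983, -0.0006, 0.3749], [-0.9531, 0.0548, -0.2977, 0.4931], [-0.2972, 0.0177, 0.9547, -0.3854], [0.0, 0.0, 0.0, 1.0]]}
(0.45, -0.432, 0.155) [290.9 247.9]
(0.494, -0.434, 0.19) [289.8 300.2]
(0.445, -0.247, 0.155) [465.5 233.8]
(0.535, -0.245, 0.186) [473.5 324.5]
(0.5185, -0.0354, 0.056) [589. 257.]
```

View pics/w1.png

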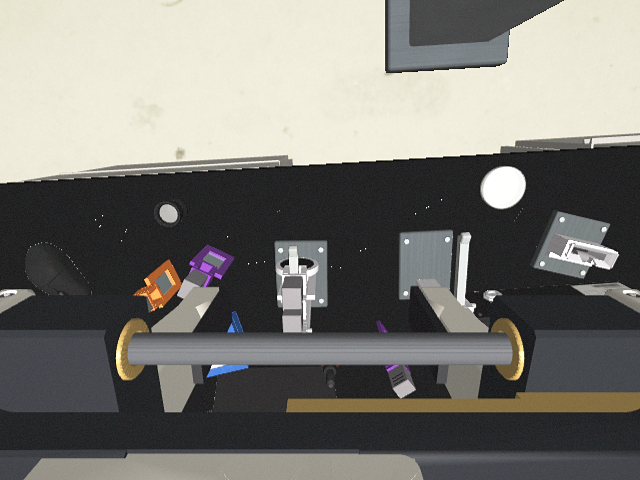

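The wrist view shows the crowded bar's tip at (293,247) with the tabs below it. The spare bar's tip is at (464,234), the holder at (580,250), and the look-alikes at (205,265), (160,285) and (395,360). A crop will let me read off finer pixels.

Run:
```python
import cv2,numpy as np
a=cv2.imread("pics/w1.png")
A=a[238:338,265:345];B=a[225:315,440:500];C=a[205:285,530:630]
f=lambda x:cv2.resize(x,(int(x.shape[1]*5),int(x.shape[0]*5)),interpolation=cv2.INTER_CUBIC)
f2=[f(A),f(B)]
H=500;c=np.zeros((H,700,3),np.uint8);c[:500,:400]=f2[0];c[:450,400:700]=f2[1]
cv2.imwrite("pics/w1c.png",c)
g=cv2.cvtColor(a,6)
for v in range(236,300,6): print(v,g[v,450:480].tolist())
```

```text
236 [129, 133, 172, 41, 32, 34, 33, 58, 99, 104, 92, 88, 150, 219, 240, 237, 236, 239, 243, 245, 254, 84, 35, 29, 36, 33, 34, 38, 38, 38]
242 [131, 131, 82, 32, 31, 29, 31, 97, 97, 94, 153, 177, 208, 218, 214, 218, 220, 221, 228, 101, 32, 30, 35, 33, 33, 39, 39, 36, 41, 30]
248 [134, 129, 53, 33, 33, 32, 47, 98, 96, 75, 235, 242, 239, 239, 239, 238, 240, 247, 208, 42, 25, 40, 37, 32, 40, 31, 32, 42, 34, 39]
254 [130, 177, 40, 39, 34, 35, 72, 96, 85, 136, 245, 239, 239, 240, 239, 238, 242, 254, 99, 33, 35, 33, 35, 33, 37, 26, 31, 33, 37, 31]
260 [132, 81, 30, 34, 34, 25, 100, 94, 68, 209, 243, 237, 239, 238, 235, 239, 243, 254, 53, 28, 34, 36, 39, 31, 39, 36, 30, 34, 36, 32]
266 [132, 53, 31, 32, 25, 55, 92, 91, 89, 241, 239, 238, 238, 238, 235, 240, 251, 137, 31, 30, 31, 32, 34, 40, 33, 36, 32, 37, 38, 34]
272 [118, 36, 38, 34, 27, 83, 94, 88, 181, 244, 237, 238, 238, 236, 238, 242, 255, 52, 28, 32, 37, 35, 37, 38, 32, 33, 33, 29, 34, 36]
278 [75, 37, 37, 33, 49, 95, 93, 76, 235, 239, 238, 239, 237, 237, 238, 248, 194, 38, 30, 31, 29, 36, 32, 34, 30, 33, 32, 33, 40, 37]
284 [34, 35, 29, 30, 64, 93, 88, 127, 245, 238, 238, 238, 236, 239, 243, 255, 83, 32, 31, 38, 36, 31, 39, 28, 29, 39, 36, 40, 34, 35]
290 [31, 30, 28, 33, 95, 92, 71, 207, 241, 238, 238, 238, 239, 238, 246, 203, 40, 30, 33, 35, 29, 35, 36, 33, 30, 30, 30, 27, 39, 36]
296 [155, 159, 158, 150, 119, 87, 83, 239, 240, 237, 238, 238, 239, 241, 255, 45, 23, 31, 32, 25, 29, 31, 28, 30, 28, 34, 31, 31, 34, 34]
```

View pics/w1c.png

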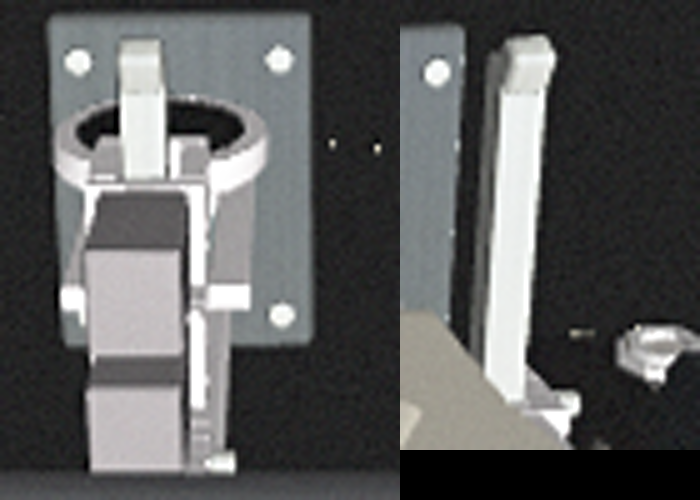

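Run:
```python
import pickle
from h import *
W=pickle.load(open("w1.pkl","rb"))
P=lambda n,u,v,z:print(n,plane(W,(u,v),z))
P("spare bar",463.5,254,.15);P("spare bar",461.0,290,.15);P("spare kink",400+540/5-400+440-440+397.5-0,225+92/5-.5,.15) if 0 else None
P("spare kink",440+121/5-.5,225+90/5-.5,.15);P("spare nose",440+130/5-.5,225+38/5-.5,.1557)
P("spare collar front L",440+122/5-.5,225+402/5-.5,.15)
P("full kink",265+144/5-.5,238+88/5-.5,.15);P("full nose",265+141/5-.5,238+42/5-.5,.1557);P("full bar",265+145.5/5-.5,238+170/5-.5,.15)
for n,u,v in [("F fl",87,248),("F fr",183,248),("F bl",91,352),("F br",181,352),("R fl",88,388),("R fr",183,388),("R bl",92,470),("R br",182,470)]: P(n,265+u/5-.5,238+v/5-.5,.19)
P("case of holder slot",575,250,.056)
```

```text
spare bar [ 0.4693 -0.2457  0.15  ]
spare bar [ 0.5122 -0.2458  0.15  ]
spare kink [ 0.4562 -0.2463  0.15  ]
spare nose [ 0.4429 -0.2474  0.1557]
spare collar front L [ 0.531  -0.2414  0.15  ]
full kink [ 0.46   -0.4305  0.15  ]
full nose [ 0.4476 -0.4298  0.1557]
full bar [ 0.4791 -0.4317  0.15  ]
F fl [ 0.4792 -0.4406  0.19  ]
F fr [ 0.4803 -0.4215  0.19  ]
F bl [ 0.5022 -0.4419  0.19  ]
F br [ 0.5033 -0.4236  0.19  ]
R fl [ 0.5104 -0.4432  0.19  ]
R fr [ 0.5115 -0.4238  0.19  ]
R bl [ 0.5294 -0.4441  0.19  ]
R br [ 0.5305 -0.4254  0.19  ]
case of holder slot [ 0.5071 -0.0561  0.056 ]
```

The front tab is at (0.491, -0.432), 19 x 23 mm with its top at 0.19, which agrees with the sizes given. The crowded bar's yaw is -3.4°, which the tool matches. The spare bar is at y = -0.2457, yaw about 0, with its kink at x = 0.456. I'll reach for the cell.

>>> jog_arm(
  deltas=[
    [[1, 3.8, -1.65, 0, 0], [1, 3.8, -1.65, -1.6, 0], [1, 0, 0, -5, 0], [1, 0, 0, -5, 0], [1, 0, 0, -4, 0], [1, 0, 0, -3, 0], [1, 0, 0, -1, 0], [-0.3, 0, 0, 0, 0]],
  ],
  force=15,
)

```text
time_s: 2.15
tcp_pos: [0.49, -0.4332, 0.1792]
eef_rot: [180.0, -0.0, 176.7]
contact_force: [-0.3, -0.1, 0.7]
gripper_width: 0.0824
gripper_force: 0.0
```

>>> jog_arm(
  deltas=[
    [[-1, 0, 0, 0, 0], [-1, 0, 0, 0, 0], [-1, 0, 0, 0, 0], [-1, 0, 0, 0, 0], [-1, 0, 0, 0, 0]],
  ],
  force=15,
)

```text
time_s: 2.78
tcp_pos: [0.4901, -0.4331, 0.1795]
eef_rot: [-180.0, 0.0, 176.7]
contact_force: [-0.5, -0.2, -0.9]
gripper_width: 0.033
gripper_force: 0.0
```

>>> jog_arm(
  deltas=[
    [[-1, 0, 0, 0, 0], [-1, 0, 0, 0, 0], [-1, 0, 0, 0, 0], [-1, 0, 0, 0, 0]],
  ],
  force=15,
)

```text
time_s: 3.28
tcp_pos: [0.4901, -0.4331, 0.1793]
eef_rot: [180.0, -0.0, 176.7]
contact_force: [-0.5, 0.4, 0.5]
gripper_width: 0.02
gripper_force: 15.0
```

>>> jog_arm(
  deltas=[
    [[-1, 0, 0, 0.4, 0], [-1, 0, 0, 0.38, 0], [-1, 0, 0, 0, 0]],
  ],
)

```text
time_s: 3.65
tcp_pos: [0.4903, -0.4332, 0.1877]
eef_rot: [-180.0, 0.0, 176.7]
contact_force: [0.1, -0.4, -1.2]
gripper_width: 0.02
gripper_force: 15.0
```

>>> jog_arm(
  deltas=[
    [[-1, -1.0, 0.06, 0, 0], [-1, -1.0, 0.06, 0, 0], [-1, -1.0, 0.06, 0, 0], [-1, -1.0, 0.06, 0, 0], [-1, -1.0, 0.06, 0, 0], [-1, -1.0, 0.06, 0, 0], [-1, -1.0, 0.06, 0, 0], [-1, -1.0, 0.06, 0, 0]],
  ],
)

```text
time_s: 4.65
tcp_pos: [0.4094, -0.4283, 0.1872]
eef_rot: [-180.0, 0.0, 176.7]
contact_force: [-0.6, -0.8, -1.5]
gripper_width: 0.0199
gripper_force: 15.0
```

>>> jog_arm(
  deltas=[
    [[-1, 0, 2.5, 0, 0.01], [-1, 0, 3, 0, 0.01], [-1, 0, 3, 0, 0.01], [-1, 0, 3, 0, 0.01], [-1, 0, 3, 0, 0.01], [-1, 0, 2.5, 0, 0.01], [-1, 0, 1.26, 0, 0], [-1, 0, 0, 0, 0]],
  ],
)

```text
time_s: 5.65
tcp_pos: [0.4102, -0.2454, 0.1874]
eef_rot: [-180.0, 0.0, -179.8]
contact_force: [-1.0, 1.0, -1.2]
gripper_width: 0.0197
gripper_force: 15.0
```

Run:
```python
from plant import r
from h import *
import cv2,pickle
s=r.get_state();W=r.camera_info("wrist");a=r.capture("wrist");cv2.imwrite("pics/w2.png",a);pickle.dump(W,open("w2.pkl","wb"))
print(s["time_s"],s["tcp_pos"],s["eef_rot"],s["contact_force"])
print(proj(W,(.443,-.2457,.1557)),proj(W,(.456,-.2457,.15)),proj(W,s["tcp_pos"]))
T=r.capture("top");cv2.imwrite("pics/t2.png",T)
```

```text
5.65 [ 0.41017262 -0.24537091  0.18744692] [-1.79991555e+02  3.45850256e-02 -1.79775319e+02] [-1.01221932  0.98707498 -1.20054304]
[318.8 347.6] [318.7 361.3] [319.6 324.8]
```

View pics/w2.png

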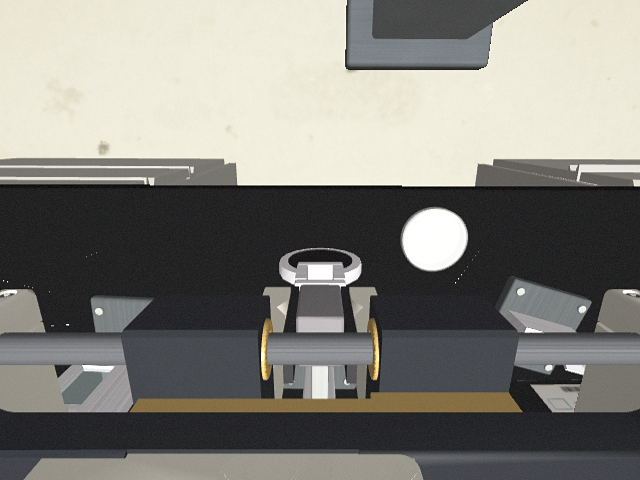

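The wrist view shows the cell in hand at (320,290), with the spare bar straight behind it at columns 306-328, rows 366-398. I'll measure the bar's centre line.

Run:
```python
import cv2,pickle
from h import *
W=pickle.load(open("w2.pkl","rb"));g=cv2.cvtColor(cv2.imread("pics/w2.png"),6)
for v in (370,378,386,394): print(v,g[v,298:336].tolist())
for v in (295,305,315,322): print(v,g[v,285:360].tolist())
for v in (370,390):
  for u in (308,318.5,329): print(u,v,plane(W,(u,v),.15))
```

```text
370 [129, 131, 126, 130, 129, 133, 125, 144, 155, 158, 159, 160, 157, 134, 225, 238, 234, 236, 237, 239, 238, 238, 236, 235, 236, 235, 240, 238, 242, 244, 135, 147, 152, 158, 164, 172, 124, 124]
378 [130, 132, 130, 129, 131, 130, 135, 150, 159, 158, 159, 158, 156, 134, 223, 237, 234, 235, 239, 237, 239, 235, 235, 236, 234, 237, 239, 240, 242, 237, 123, 154, 150, 156, 158, 167, 137, 123]
386 [131, 130, 125, 133, 134, 127, 145, 158, 157, 158, 161, 158, 158, 135, 223, 237, 233, 235, 236, 238, 237, 235, 237, 234, 232, 236, 238, 238, 240, 233, 155, 149, 151, 152, 157, 165, 173, 126]
394 [36, 37, 33, 32, 50, 138, 152, 157, 159, 155, 162, 160, 155, 137, 222, 236, 233, 235, 235, 238, 235, 235, 235, 233, 234, 236, 238, 238, 240, 221, 156, 156, 150, 150, 157, 159, 179, 94]
295 [154, 153, 157, 156, 163, 66, 20, 34, 32, 28, 32, 37, 28, 40, 81, 84, 89, 87, 89, 92, 88, 92, 91, 90, 88, 90, 93, 87, 91, 89, 92, 91, 92, 91, 92, 90, 91, 91, 88, 93, 91, 85, 89, 88, 91, 91, 89, 92, 91, 90, 88, 92, 92, 90, 90, 100, 54, 31, 34, 30, 36, 31, 31, 26, 35, 135, 156, 156, 153, 154, 156, 156, 152, 150, 156]
305 [
[... 488 characters left out ...]
, 93, 91, 89, 90, 91, 90, 93, 92, 91, 90, 91, 92, 88, 90, 95, 101, 32, 35, 31, 28, 32, 35, 23, 35, 26, 100, 174, 158, 157, 154, 154, 157]
322 [42, 23, 37, 31, 38, 35, 29, 37, 30, 33, 26, 141, 161, 178, 196, 193, 192, 193, 194, 192, 190, 195, 193, 193, 192, 191, 192, 192, 193, 191, 195, 193, 194, 191, 192, 193, 191, 195, 192, 192, 195, 193, 193, 195, 192, 194, 195, 198, 196, 196, 196, 193, 194, 193, 196, 193, 190, 179, 180, 42, 31, 33, 35, 31, 25, 37, 29, 33, 30, 32, 127, 158, 154, 157, 154]
308 370 [ 0.462  -0.2519  0.15  ]
318.5 370 [ 0.4619 -0.2458  0.15  ]
329 370 [ 0.4619 -0.2396  0.15  ]
308 390 [ 0.476 -0.252  0.15 ]
318.5 390 [ 0.476  -0.2457  0.15  ]
329 390 [ 0.476  -0.2395  0.15  ]
```

>>> jog_arm(
  deltas=[
    [[-1, 0.8, 0.01, 0, 0], [-1, 0.8, 0, 0, 0], [-1, 0.8, 0, 0, 0], [-1, 0.8, 0, 0, 0], [-1, 0.8, 0, 0, 0]],
  ],
)

```text
time_s: 6.38
tcp_pos: [0.4507, -0.2456, 0.187]
eef_rot: [180.0, -0.0, -179.8]
contact_force: [-0.5, 1.0, -1.6]
gripper_width: 0.0202
gripper_force: 15.0
```

>>> jog_arm(
  deltas=[
    [[-1, 0.8, 0, 0, 0], [-1, 0.8, 0, 0, 0], [-1, 0.8, 0, 0, 0], [-1, 0.8, 0, 0, 0], [-1, 0, 0, 0, 0]],
  ],
)

```text
time_s: 7.0
tcp_pos: [0.4826, -0.2456, 0.187]
eef_rot: [-180.0, -0.0, -179.8]
contact_force: [-0.0, -0.2, -1.9]
gripper_width: 0.0201
gripper_force: 15.0
```

>>> jog_arm(
  deltas=[
    [[-1, 0, 0, -0.3, 0], [-1, 0, 0, -0.25, 0], [-1, 0, 0, -0.18, 0], [-1, 0, 0, 0, 0]],
  ],
)

```text
time_s: 7.5
tcp_pos: [0.4819, -0.2456, 0.1797]
eef_rot: [180.0, -0.0, -179.8]
contact_force: [-0.6, -0.6, -1.0]
gripper_width: 0.0202
gripper_force: 15.0
```

>>> jog_arm(
  deltas=[
    [[-1, 0.3, 0, 0, 0], [-1, 0.3, 0, 0, 0], [-1, 0.3, 0, 0, 0], [-1, 0.3, 0, 0, 0], [-1, 0.3, 0, 0, 0], [-1, 0.3, 0, 0, 0], [-1, 0.3, 0, 0, 0], [-1, 0, 0, 0, 0]],
  ],
)

```text
time_s: 8.5
tcp_pos: [0.5033, -0.2456, 0.1798]
eef_rot: [180.0, -0.0, -179.8]
contact_force: [-1.0, -0.7, -1.6]
gripper_width: 0.0203
gripper_force: 15.0
```

>>> jog_arm(
  deltas=[
    [[-1, 0.1, 0, 0, 0], [-1, 0.1, 0, 0, 0], [-1, 0.1, 0, 0, 0], [-1, 0.1, 0, 0, 0], [-1, 0.1, 0, 0, 0], [-1, 0.1, 0, 0, 0], [-1, 0.1, 0, 0, 0], [-1, 0.1, 0, 0, 0]],
  ],
)

```text
time_s: 9.5
tcp_pos: [0.5111, -0.2456, 0.1799]
eef_rot: [-180.0, -0.0, -179.8]
contact_force: [-1.1, -0.4, -1.0]
gripper_width: 0.0197
gripper_force: 15.0
```

>>> jog_arm(
  deltas=[
    [[-1, 0.08, 0, 0, 0], [-1, 0.08, 0, 0, 0], [-1, 0.08, 0, 0, 0], [-1, 0.08, 0, 0, 0]],
  ],
)

```text
time_s: 10.0
tcp_pos: [0.5143, -0.2456, 0.1799]
eef_rot: [180.0, 0.0, -179.8]
contact_force: [0.1, -0.1, -1.3]
gripper_width: 0.0197
gripper_force: 15.0
```

>>> jog_arm(
  deltas=[
    [[-1, 0.05, 0, 0, 0], [-1, 0.05, 0, 0, 0], [-1, 0.05, 0, 0, 0]],
  ],
)

```text
time_s: 10.38
tcp_pos: [0.5158, -0.2456, 0.1799]
eef_rot: [180.0, -0.0, -179.8]
contact_force: [-0.4, -0.3, -1.4]
gripper_width: 0.0196
gripper_force: 15.0
```

>>> jog_arm(
  deltas=[
    [[-1, 0.05, 0, 0, 0], [-1, 0.05, 0, 0, 0]],
  ],
)

```text
time_s: 10.62
tcp_pos: [0.5163, -0.2456, 0.1798]
eef_rot: [180.0, -0.1, -179.8]
contact_force: [-1.4, -0.6, 0.7]
gripper_width: 0.0201
gripper_force: 15.0
```

>>> jog_arm(
  deltas=[
    [[-1, 0.03, 0, 0, 0]],
  ],
)

```text
time_s: 10.75
tcp_pos: [0.5164, -0.2456, 0.1797]
eef_rot: [180.0, -0.1, -179.8]
contact_force: [-4.0, -0.1, 0.5]
gripper_width: 0.0201
gripper_force: 15.0
```

>>> jog_arm(
  deltas=[
    [[-1, 0.03, 0, 0, 0]],
  ],
)

```text
time_s: 10.88
tcp_pos: [0.5164, -0.2456, 0.1797]
eef_rot: [180.0, -0.1, -179.9]
contact_force: [-5.5, 0.5, 2.3]
gripper_width: 0.0198
gripper_force: 15.0
```

Contact shows at x = 0.5164, as predicted.

>>> jog_arm(
  deltas=[
    [[-1, 0.03, 0, 0, 0], [-1, 0, 0, 0, 0], [-1, 0, 0, 0, 0]],
  ],
)

```text
time_s: 11.25
tcp_pos: [0.5164, -0.2456, 0.1797]
eef_rot: [180.0, -0.1, -179.9]
contact_force: [-5.9, 0.4, 1.7]
gripper_width: 0.0199
gripper_force: 15.0
```

>>> jog_arm(
  deltas=[
    [[-1, 0.03, 0, 0, 0], [-1, 0, 0, 0, 0], [-1, 0, 0, 0, 0]],
  ],
)

```text
time_s: 11.62
tcp_pos: [0.5164, -0.2457, 0.1797]
eef_rot: [180.0, -0.2, -179.9]
contact_force: [-7.1, 1.1, 2.3]
gripper_width: 0.0197
gripper_force: 15.0
```

>>> jog_arm(
  deltas=[
    [[-1, -0.05, 0, 0, 0], [-1, -0.05, 0, 0, 0], [-1, 0, 0, 0, 0]],
  ],
)

```text
time_s: 12.0
tcp_pos: [0.5164, -0.2456, 0.1797]
eef_rot: [180.0, -0.1, -179.9]
contact_force: [-4.4, 0.1, -0.1]
gripper_width: 0.0199
gripper_force: 15.0
```

>>> jog_arm(
  deltas=[
    [[0.2, 0, 0, 0, 0], [0.2, 0, 0, 0, 0], [0.2, 0, 0, 0, 0], [0.2, 0, 0, 0, 0], [0.2, 0, 0, 0, 0]],
  ],
)

```text
time_s: 12.62
tcp_pos: [0.5171, -0.2456, 0.1799]
eef_rot: [-180.0, 0.0, -179.8]
contact_force: [0.0, 0.6, -0.2]
gripper_width: 0.0525
gripper_force: 0.0
```

>>> jog_arm(
  deltas=[
    [[0.5, 0, 0, 2, 0], [0.5, 0, 0, 5, 0], [1, 0, 0, 5, 0], [1, -1.5, -4.5, 0, -0.015], [1, -2, -5, 0, -0.015], [1, -2, -5, 0, -0.015], [1, -1.5, -4.36, 0, -0.015], [1, 0, 0, 0, 0]],
  ],
)

```text
time_s: 13.62
tcp_pos: [0.4456, -0.4367, 0.2992]
eef_rot: [180.0, -0.1, 176.5]
contact_force: [-1.3, -0.1, -0.4]
gripper_width: 0.0878
gripper_force: 0.0
```

Run:
```python
from plant import r
from h import *
import cv2,pickle
s=r.get_state();W=r.camera_info("wrist");a=r.capture("wrist");cv2.imwrite("pics/w3.png",a);pickle.dump(W,open("w3.pkl","wb"))
print(s["time_s"],s["tcp_pos"],s["eef_rot"])
T=r.capture("top");cv2.imwrite("pics/t3.png",T)
c=np.zeros((560,740,3),np.uint8)
x=cv2.resize(a[220:340,250:390],None,fx=4,fy=4,interpolation=2);c[:480,:560]=x
cv2.imwrite("pics/w3c.png",c[:480,:560])
for p in [(.511,-.4335,.19),(.535,-.435,.19)]: print(proj(W,p))
```

```text
13.625 [ 0.44557337 -0.43669181  0.29916219] [ 1.79990480e+02 -5.80598075e-02  1.76500529e+02]
[328.7 326.5]
[328.4 352.8]
```

View pics/w3c.png

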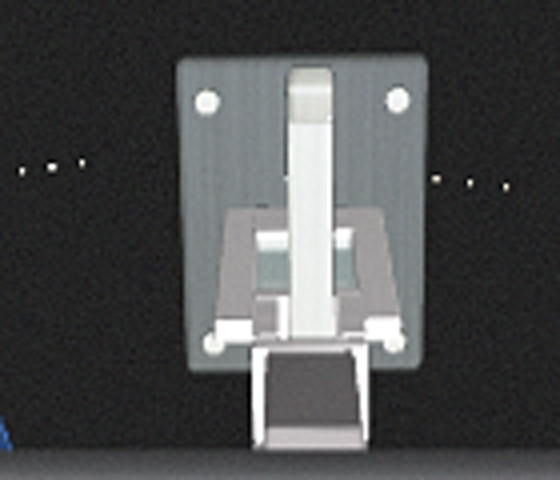

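The wrist crop shows the rear tab's front edge at (328,326), within a pixel of my prediction (328.7,326.5). The frame hangs alone now.

>>> jog_arm(
  deltas=[
    [[1, 3.9, 0.1, 0, 0], [1, 3.85, 0.1, 0, 0], [1, 0, 0, -4, 0], [1, 0, 0, -4, 0], [1, 0, 0, -3, 0], [1, 0, 0, -0.9, 0], [-1, 0, 0, 0, 0], [-1, 0, 0, 0, 0]],
  ],
)

```text
time_s: 14.72
tcp_pos: [0.5254, -0.4324, 0.1827]
eef_rot: [-179.9, 0.1, 176.8]
contact_force: [-0.5, -0.7, 0.4]
gripper_width: 0.0724
gripper_force: 0.0
```

>>> jog_arm(
  deltas=[
    [[-1, 0, 0, 0, 0], [-1, 0, 0, 0, 0], [-1, 0, 0, 0, 0], [-1, 0, 0, 0, 0], [-1, 0, 0, 0, 0], [-1, 0, 0, 0, 0], [-1, 0, 0, 0, 0]],
  ],
  force=20,
)

```text
time_s: 15.6
tcp_pos: [0.5246, -0.4324, 0.181]
eef_rot: [-180.0, 0.0, 176.7]
contact_force: [-0.4, -0.5, 0.9]
gripper_width: 0.02
gripper_force: 20.0
```

>>> jog_arm(
  deltas=[
    [[-1, 0, -0.09, 0.4, 0], [-1, 0, -0.09, 0.38, 0], [-1, 0, 0, 0, 0]],
  ],
)

```text
time_s: 15.98
tcp_pos: [0.5246, -0.4341, 0.189]
eef_rot: [-180.0, 0.0, 176.7]
contact_force: [-0.0, 0.2, -1.5]
gripper_width: 0.0198
gripper_force: 20.0
```

>>> jog_arm(
  deltas=[
    [[-1, -1.2, 0.072, 0, 0], [-1, -1.2, 0.072, 0, 0], [-1, -1.2, 0.072, 0, 0], [-1, -1.2, 0.072, 0, 0], [-1, -1.2, 0.072, 0, 0]],
  ],
)

```text
time_s: 16.6
tcp_pos: [0.4636, -0.4304, 0.1888]
eef_rot: [-180.0, 0.0, 176.7]
contact_force: [0.3, -0.6, -0.6]
gripper_width: 0.0199
gripper_force: 20.0
```

>>> jog_arm(
  deltas=[
    [[-1, -1.2, 0.072, 0, 0], [-1, -1.2, 0.072, 0, 0], [-1, -1.2, 0.072, 0, 0], [-1, -1.2, 0.072, 0, 0]],
  ],
)

```text
time_s: 17.1
tcp_pos: [0.4157, -0.4275, 0.1887]
eef_rot: [-180.0, 0.0, 176.7]
contact_force: [0.6, 0.4, -1.1]
gripper_width: 0.0198
gripper_force: 20.0
```

>>> jog_arm(
  deltas=[
    [[-1, 0, 0, 3, 0], [-1, 0, 1, 4, -0.02], [-1, 0, 4, 4, -0.04], [-1, 0, 4.5, 4, -0.04], [-1, 0, 5, 2, -0.04], [-1, 0, 5, 0, -0.04], [-1, 0, 5, 0, -0.025], [-1, 0, 3, 0, 0]],
  ],
)

```text
time_s: 18.1
tcp_pos: [0.4158, -0.1509, 0.359]
eef_rot: [180.0, 0.1, 165.0]
contact_force: [-0.6, -0.0, -1.0]
gripper_width: 0.0197
gripper_force: 20.0
```

>>> jog_arm(
  deltas=[
    [[-1, 0, 0, 0, 0], [-1, 0, 0, 0, 0]],
  ],
)

```text
time_s: 18.35
tcp_pos: [0.4163, -0.1527, 0.3588]
eef_rot: [-180.0, 0.0, 165.0]
contact_force: [-0.2, -0.4, -1.8]
gripper_width: 0.0198
gripper_force: 20.0
```

Run:
```python
from plant import r
from h import *
import cv2,pickle
s=r.get_state();W=r.camera_info("wrist");a=r.capture("wrist");cv2.imwrite("pics/w4.png",a);pickle.dump(W,open("w4.pkl","wb"))
print(s["time_s"],s["tcp_pos"],s["eef_rot"],s["contact_force"])
b=proj(W,(.5175,-.033,.03));print(b)
T=r.capture("top");cv2.imwrite("pics/t4.png",T);S=r.capture("side");cv2.imwrite("pics/s4.png",S)
u,v=int(b[0]),int(b[1]);u0,v0=max(0,u-60),v-50
c=np.zeros((600,800,3),np.uint8);k=cv2.resize(a[v0:v0+100,u0:u0+120],None,fx=4,fy=4,interpolation=2);c[:k.shape[0],:k.shape[1]]=k
k=a[200:380:1,240:400];k=cv2.resize(k,None,fx=2,fy=2);c[:360,480:800]=k
k=cv2.resize(S[190:300,260:400],None,fx=1.8,fy=1.8);c[402:402+k.shape[0],:k.shape[1]]=k
k=cv2.resize(T[220:300,230:400],None,fx=2.4,fy=2.4);c[402:402+k.shape[0],300:300+k.shape[1]]=k
cv2.imwrite("pics/w4c.png",c);print(u0,v0)
```

```text
18.35 [ 0.41631764 -0.15272001  0.35876217] [-1.79998758e+02  1.97040432e-02  1.65013976e+02] [-0.20355783 -0.40487068 -1.84137915]
[422.3 244.4]
362 194
```

View pics/w4c.png

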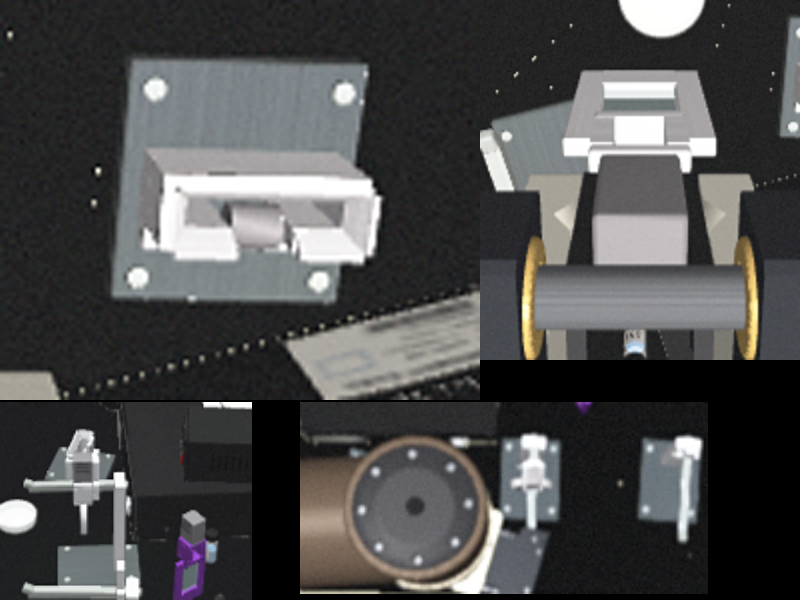

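```bash
python3 - <<'E'
import pickle
from h import *
W=pickle.load(open("w4.pkl","rb"))
f=lambda u,v,z:plane(W,(362+u/4-.4,194+v/4-.4),z)
B=[f(u,v,.006) for u,v in [(130,58),(368,65),(335,302),(112,297)]]
print("base",B,np.mean(B,0),[np.linalg.norm(B[i]-B[i-1]).round(4) for i in range(4)])
for z in (0,.012): print(z,np.mean([f(u,v,z) for u,v in [(130,58),(368,65),(335,302),(112,297)]],0))
L=[f(u,v,.056) for u,v in [(163,176),(370,178),(373,262),(160,250)]]
print("lip",L,np.mean(L,0),[np.linalg.norm(L[i]-L[i-1]).round(4) for i in range(4)])
a=np.deg2rad(-15);R=np.array([[np.cos(a),-np.sin(a)],[np.sin(a),np.cos(a)]])
o=np.mean(B,0)[:2]
for x,y,z in [(-.005,-.0265,.045),(-.005,.0265,.045),(.005,.0265,.045),(.005,-.0265,.045),(0,0,.056)]:
    p=proj(W,np.append(o+R@[x,y],z));print((x,y,z),((p-[362,194]+.4)*4).round(0))
E
python3 - <<'E'
import cv2,numpy as np
a=cv2.imread("pics/w4.png")[225:270,388:468]
cv2.imwrite("pics/w4d.png",cv2.resize(a,None,fx=9,fy=9,interpolation=2))
E
```

```text
base [array([ 0.4635, -0.0569,  0.006 ]), array([0.4875, 0.0237, 0.006 ]), array([ 0.5735, -0.0015,  0.006 ]), array([ 0.5502, -0.0811,  0.006 ])] [ 0.518675 -0.02895   0.006   ] [np.float64(0.09), np.float64(0.0841), np.float64(0.0896), np.float64(0.0829)]
0 [ 0.5209   -0.027725  0.      ]
0.012 [ 0.51645 -0.0302   0.012  ]
lip [array([ 0.4917, -0.0619,  0.056 ]), array([0.5096, 0.0029, 0.056 ]), array([ 5.387e-01, -5.000e-04,  5.600e-02]), array([ 0.5164, -0.0677,  0.056 ])] [ 0.5141 -0.0318  0.056 ] [np.float64(0.0254), np.float64(0.0672), np.float64(0.0293), np.float64(0.0708)]
(-0.005, -0.0265, 0.045) [190. 203.]
(-0.005, 0.0265, 0.045) [348. 203.]
(0.005, 0.0265, 0.045) [345. 231.]
(0.005, -0.0265, 0.045) [188. 231.]
(0, 0, 0.056) [278. 228.]
```

View pics/w4d.png

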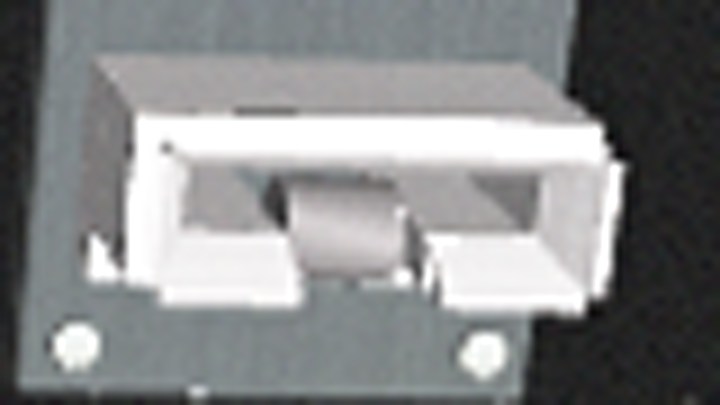

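The crop shows the slot throat spanning px 407.8-447.6 with its +x edge at row 250.4. That puts the slot centre near (0.5174, -0.0302) with yaw about -16°, and the base measures 90 x 84 as it should. Next I check how the held frame sits relative to the TCP along x.

Run:
```python
import pickle,cv2
from h import *
W=pickle.load(open("w4.pkl","rb"));g=cv2.cvtColor(cv2.imread("pics/w4.png"),6)
print(g[296:316,318:322].mean(1).astype(int).tolist(), g[260:285,300].tolist(), g[228:245,320].tolist())
t=np.array([.4163,-.1527,.3588]);a=np.deg2rad(-15)
ex=np.array([np.cos(a),np.sin(a),0])
for d in (-.003,-.0015,0): print(d,"tab edge",proj(W,t+ex*(d-.012)+[0,0,.009]),"tabbase front",proj(W,t+ex*(d-.012)+[0,0,-.025]),"frame low edge front",proj(W,t+ex*(d-.003)+[0,0,-.131]))
```

```text
[93, 97, 96, 95, 95, 94, 94, 95, 95, 95, 106, 138, 175, 187, 192, 192, 193, 192, 192, 192] [162, 161, 161, 165, 162, 166, 169, 162, 160, 165, 160, 255, 190, 152, 166, 230, 255, 255, 186, 97, 79, 81, 75, 75, 80] [33, 40, 33, 36, 36, 29, 25, 155, 167, 167, 162, 163, 159, 240, 255, 255, 253]
-0.003 tab edge [320.1 303.2] tabbase front [320.  271.7] frame low edge front [319.8 231.9]
-0.0015 tab edge [320.1 306.6] tabbase front [320.  274.5] frame low edge front [319.8 233.8]
0 tab edge [320.1 309.9] tabbase front [320.  277.3] frame low edge front [319.8 235.6]
```

>>> jog_arm(
  deltas=[
    [[-1, 2.5, 3, 0, -0.015], [-1, 2.5, 3, 0, 0], [-1, 2.5, 3, 0, 0], [-1, 2.73, 3.22, 0, 0], [-1, 0, 0, -3, 0], [-1, 0, 0, -4, 0], [-1, 0, 0, -4, 0], [-1, 0, 0, 0, 0]],
  ],
)

```text
time_s: 19.5
tcp_pos: [0.5171, -0.0315, 0.2458]
eef_rot: [-179.8, -0.3, 164.0]
contact_force: [-0.5, -0.1, -1.1]
gripper_width: 0.0201
gripper_force: 20.0
```

>>> jog_arm(
  deltas=[
    [[-1, 0, 0, -1.5, 0], [-1, 0, 0, -1.5, 0], [-1, 0, 0, 0, 0]],
  ],
)

```text
time_s: 19.88
tcp_pos: [0.5183, -0.0305, 0.2178]
eef_rot: [-180.0, -0.1, 164.1]
contact_force: [-0.4, 0.7, -1.9]
gripper_width: 0.0198
gripper_force: 20.0
```

>>> jog_arm(
  deltas=[
    [[-1, 0, 0, -1, 0], [-1, 0, 0, -1, 0], [-1, 0, 0, -0.4, 0], [-1, 0, 0, -0.3, 0], [-1, 0, 0, 0, 0]],
  ],
)

```text
time_s: 20.5
tcp_pos: [0.5188, -0.0304, 0.1916]
eef_rot: [-180.0, -0.0, 164.1]
contact_force: [-0.2, -0.6, -1.1]
gripper_width: 0.0199
gripper_force: 20.0
```

>>> jog_arm(
  deltas=[
    [[-1, 0, 0, -0.25, 0], [-1, 0, 0, -0.25, 0], [-1, 0, 0, -0.25, 0]],
  ],
)

```text
time_s: 20.88
tcp_pos: [0.5188, -0.0303, 0.184]
eef_rot: [180.0, 0.0, 164.1]
contact_force: [-0.0, -0.3, -0.9]
gripper_width: 0.0201
gripper_force: 20.0
```

>>> jog_arm(
  deltas=[
    [[-1, 0, 0, -0.25, 0], [-1, 0, 0, -0.25, 0], [-1, 0, 0, 0, 0]],
  ],
)

```text
time_s: 21.25
tcp_pos: [0.5187, -0.0304, 0.1789]
eef_rot: [-180.0, -0.0, 164.1]
contact_force: [0.6, -0.1, -0.9]
gripper_width: 0.0198
gripper_force: 20.0
```

Passing through the lips without force. I continue carefully.

>>> jog_arm(
  deltas=[
    [[-1, 0, 0, -0.2, 0], [-1, 0, 0, -0.2, 0], [-1, 0, 0, -0.2, 0]],
  ],
)

```text
time_s: 21.62
tcp_pos: [0.5188, -0.0303, 0.173]
eef_rot: [180.0, -0.0, 164.1]
contact_force: [0.7, 0.4, -1.6]
gripper_width: 0.0201
gripper_force: 20.0
```

>>> jog_arm(
  deltas=[
    [[-1, 0, 0, -0.2, 0], [-1, 0, 0, -0.2, 0], [-1, 0, 0, -0.2, 0]],
  ],
)

```text
time_s: 22.0
tcp_pos: [0.5193, -0.0304, 0.1681]
eef_rot: [180.0, 0.1, 164.1]
contact_force: [-2.7, -0.0, 3.9]
gripper_width: 0.02
gripper_force: 20.0
```

>>> jog_arm(
  deltas=[
    [[-1, 0, 0, -0.2, 0], [-1, 0, 0, -0.2, 0], [-1, 0, 0, -0.2, 0]],
  ],
)

```text
time_s: 22.38
tcp_pos: [0.5183, -0.0304, 0.1606]
eef_rot: [-180.0, -0.1, 164.1]
contact_force: [-2.3, 1.0, -0.1]
gripper_width: 0.02
gripper_force: 20.0
```

>>> jog_arm(
  deltas=[
    [[-1, 0, 0, -0.2, 0], [-1, 0, 0, -0.2, 0], [-1, 0, 0, -0.2, 0], [-1, 0, 0, -0.2, 0]],
  ],
)

```text
time_s: 22.88
tcp_pos: [0.5187, -0.0304, 0.153]
eef_rot: [-180.0, -0.0, 164.1]
contact_force: [-2.2, 1.1, -0.3]
gripper_width: 0.0198
gripper_force: 20.0
```

>>> jog_arm(
  deltas=[
    [[-1, 0, 0, -0.1, 0], [-1, 0, 0, -0.1, 0], [-1, 0, 0, -0.1, 0], [-1, 0, 0, -0.1, 0], [-1, 0, 0, -0.1, 0]],
  ],
)

```text
time_s: 23.5
tcp_pos: [0.5188, -0.0303, 0.1481]
eef_rot: [180.0, 0.0, 164.1]
contact_force: [-1.2, 1.4, -0.4]
gripper_width: 0.0199
gripper_force: 20.0
```

>>> jog_arm(
  deltas=[
    [[-1, 0, 0, -0.05, 0], [-1, 0, 0, -0.05, 0], [-1, 0, 0, 0, 0]],
  ],
)

```text
time_s: 23.88
tcp_pos: [0.5188, -0.0303, 0.1471]
eef_rot: [180.0, -0.0, 164.1]
contact_force: [-2.1, 1.4, -1.4]
gripper_width: 0.0197
gripper_force: 20.0
```

>>> jog_arm(
  deltas=[
    [[-1, 0, 0, -0.05, 0], [-1, 0, 0, -0.05, 0], [-1, 0, 0, -0.05, 0], [-1, 0, 0, 0, 0]],
  ],
)

```text
time_s: 24.38
tcp_pos: [0.5188, -0.0303, 0.1456]
eef_rot: [-180.0, -0.0, 164.1]
contact_force: [-1.5, 0.9, -0.7]
gripper_width: 0.0193
gripper_force: 20.0
```

>>> jog_arm(
  deltas=[
    [[-1, 0, 0, -0.05, 0], [-1, 0, 0, -0.05, 0]],
  ],
)

```text
time_s: 24.62
tcp_pos: [0.5188, -0.0303, 0.1446]
eef_rot: [180.0, 0.0, 164.1]
contact_force: [-3.1, 2.0, -1.0]
gripper_width: 0.0196
gripper_force: 20.0
```

>>> jog_arm(
  deltas=[
    [[-1, 0, 0, -0.03, 0], [-1, 0, 0, 0, 0]],
  ],
)

```text
time_s: 24.88
tcp_pos: [0.5187, -0.0303, 0.1443]
eef_rot: [-180.0, -0.0, 164.1]
contact_force: [-2.7, 0.3, -1.5]
gripper_width: 0.02
gripper_force: 20.0
```

>>> jog_arm(
  deltas=[
    [[-1, 0, 0, -0.03, 0], [-1, 0, 0, -0.03, 0], [-1, 0, 0, 0, 0]],
  ],
)

```text
time_s: 25.25
tcp_pos: [0.5188, -0.0304, 0.1437]
eef_rot: [180.0, -0.0, 164.1]
contact_force: [-1.4, 0.9, -2.9]
gripper_width: 0.0203
gripper_force: 20.0
```

>>> jog_arm(
  deltas=[
    [[-1, 0, 0, -0.03, 0], [-1, 0, 0, -0.03, 0]],
  ],
)

```text
time_s: 25.5
tcp_pos: [0.5188, -0.0303, 0.1431]
eef_rot: [-180.0, -0.0, 164.1]
contact_force: [-3.0, 1.2, -1.4]
gripper_width: 0.0197
gripper_force: 20.0
```

>>> jog_arm(
  deltas=[
    [[-1, 0, 0, -0.03, 0], [-1, 0, 0, 0, 0]],
  ],
)

```text
time_s: 25.75
tcp_pos: [0.5188, -0.0304, 0.1429]
eef_rot: [-180.0, 0.0, 164.1]
contact_force: [-2.2, 0.2, -0.7]
gripper_width: 0.02
gripper_force: 20.0
```

>>> jog_arm(
  deltas=[
    [[-1, 0, 0, -0.03, 0], [-1, 0, 0, -0.03, 0]],
  ],
)

```text
time_s: 26.0
tcp_pos: [0.5193, -0.0304, 0.1429]
eef_rot: [180.0, 0.1, 164.1]
contact_force: [-3.1, -0.8, 6.3]
gripper_width: 0.0202
gripper_force: 20.0
```

>>> jog_arm(
  deltas=[
    [[-1, 0, 0, -0.03, 0], [-1, 0, 0, 0, 0]],
  ],
)

```text
time_s: 26.25
tcp_pos: [0.5196, -0.0305, 0.1429]
eef_rot: [180.0, 0.1, 164.1]
contact_force: [-2.3, -0.8, 6.4]
gripper_width: 0.0198
gripper_force: 20.0
```

>>> jog_arm(
  deltas=[
    [[-1, 0, 0, -0.03, 0], [-1, 0, 0, 0, 0]],
  ],
)

```text
time_s: 26.5
tcp_pos: [0.5198, -0.0305, 0.1428]
eef_rot: [180.0, 0.1, 164.2]
contact_force: [-3.2, -0.5, 8.2]
gripper_width: 0.02
gripper_force: 20.0
```

The floor is felt at TCP z = 0.1429 (predicted 0.143) with about 8 N. I'll hold briefly, relax and release.

>>> jog_arm(
  deltas=[
    [[-1, 0, 0, 0, 0], [-1, 0, 0, 0, 0], [-1, 0, 0, 0.1, 0], [-1, 0, 0, 0, 0]],
  ],
)

```text
time_s: 27.0
tcp_pos: [0.5191, -0.0303, 0.1429]
eef_rot: [180.0, 0.0, 164.1]
contact_force: [-0.3, 0.5, 2.3]
gripper_width: 0.0198
gripper_force: 20.0
```

>>> jog_arm(
  deltas=[
    [[0.1, 0, 0, 0, 0], [0.1, 0, 0, 0, 0], [0.1, 0, 0, 0, 0], [0.1, 0, 0, 0, 0], [0.1, 0, 0, 0, 0]],
  ],
)

```text
time_s: 27.62
tcp_pos: [0.5188, -0.0303, 0.1427]
eef_rot: [180.0, 0.0, 164.1]
contact_force: [-0.3, -0.7, 0.9]
gripper_width: 0.0477
gripper_force: 0.0
```

>>> jog_arm(
  deltas=[
    [[0.1, 0, 0, 2, 0], [0.1, 0, 0, 4, 0], [0.1, 0, 0, 5, 0], [0.1, 0, 0, 5, 0], [0.1, -1, 3, 0, 0], [0.1, -4, 4, 0, 0], [0.1, -4, 4, 0, 0], [0.1, 0, 0, 0, 0]],
  ],
)

```text
time_s: 28.62
tcp_pos: [0.4269, 0.0817, 0.3033]
eef_rot: [179.9, 0.1, 164.4]
contact_force: [0.4, 0.9, -0.2]
gripper_width: 0.0484
gripper_force: 0.0
```

Run:
```python
from plant import r
from h import *
import cv2
s=r.get_state();print(s["time_s"],s["tcp_pos"],s["contact_force"])
S=r.capture("side");cv2.imwrite("pics/s5.png",S);I=r.camera_info("side");g=cv2.cvtColor(S,6)
# predicted tab top corners of both carriers (side camera) against edges in the image
for n,c,a,oz in [("frame",(.5176,-.0302),-16,.112),("cell",(.519,-.2455),0,.15)]:
    a=np.deg2rad(a);R=np.array([[np.cos(a),-np.sin(a)],[np.sin(a),np.cos(a)]])
    P=np.array([proj(I,np.append(c+R@[x,y],oz+.04)) for x,y in [(-.012,-.01),(.012,-.01),(.012,.01),(-.012,.01)]])
    u,v=P.mean(0).astype(int);print(n,P.tolist());print("col",u,"rows",v-12,g[v-12:v+25,u].tolist());print("row",v+8,"cols",u-15,g[v+8,u-15:u+16].tolist())
```

```text
28.625 [0.42691689 0.08169576 0.303328  ] [ 0.37512505  0.89628767 -0.24096894]
frame [[297.6, 183.2], [306.8, 184.4], [308.7, 180.3], [299.7, 179.1]]
col 303 rows 169 [43, 46, 46, 43, 31, 26, 27, 27, 30, 23, 14, 152, 174, 173, 176, 122, 50, 77, 59, 77, 67, 82, 88, 87, 83, 122, 255, 226, 176, 162, 150, 155, 151, 150, 154, 142, 142]
row 189 cols 288 [31, 31, 29, 30, 31, 35, 31, 30, 29, 55, 85, 80, 76, 72, 75, 67, 74, 90, 78, 74, 46, 29, 29, 28, 32, 32, 31, 25, 24, 28, 27]
cell [[299.9, 222.9], [310.9, 222.6], [310.6, 217.2], [299.8, 217.4]]
col 305 rows 208 [158, 161, 162, 156, 153, 155, 154, 154, 138, 173, 173, 170, 173, 172, 175, 118, 59, 81, 67, 81, 66, 79, 90, 87, 89, 84, 118, 255, 211, 155, 157, 152, 154, 154, 156, 156, 156]
row 228 cols 290 [115, 118, 116, 117, 115, 115, 132, 150, 152, 152, 124, 91, 65, 68, 67, 66, 68, 59, 59, 62, 84, 128, 154, 155, 175, 123, 115, 117, 121, 122, 90]
```

Both tabs appear where the seated poses predict, to within a pixel, and the arm is clear. I'm handing in.

```bash
python3 -c "
from plant import r
print(r.close_job())"
```

```text
the job is handed in; nothing more can be done
None
```

I moved the round cell to the spare hook and pushed it against the stop collar with about 7 N, then pressed the slide frame onto the slot floor with about 8 N, and handed the job in at about 29 s; no verdict came back.

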